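# Ready the display turntable

## Task

Before the stand's power comes on, get the display turntable ready with its sample: set the small espresso cup down, without dropping it, upright in the middle of the saucer on the turntable, then flick the turntable's brake lever fully up to release it, and then press the key with a single raised rib fully home so that it stays down and the stop key (raised square) pops up. Leave the third key and all the other things on the table alone, leave the saucer in its place, and let go of everything at the end.

Things in the scene. Friction and masses are not known exactly. Their poses are not given: they have to be found in the camera images.
- cup_center (a point): small white espresso cup with one small handle, standing upright on the table; 55 mm high, outside diameter 48 mm at the foot, 53 mm half-way up and 56 mm at the rim, wall 3.5 mm, 120 g; the point is on its axis half-way up (27.5 mm); z up its axis, the handle at its +y side reaching 47 mm from the axis, so it is best gripped across x
- cup: the same cup, its origin at the centre of its underside
- saucer_in (a point): white saucer, 124 mm across, 12 mm high, lying loose on the turntable's round platter; the point is the centre of its inner floor, 5 mm above the platter; flat floor about 70 mm across; z up
- turntable: fixed round display turntable: black base, grey platter 200 mm across whose top is 45 mm above the table; it does not turn; origin on its axis at the table; the brake lever sticks out along its -x
- brake_knob (a point): brake lever of the turntable: a flat steel bar 12 mm wide and 6 mm thick, ending in a steel ball knob 18 mm in diameter; the point is the centre of that ball, about 32 mm above the table when locked; y lies along the hinge axis (level). It can be pinched across y from above
- brake_hinge (a point): point on the lever's hinge axis, 52 mm from brake_knob, 32 mm above the table; axes as the turntable's: y is the hinge axis, and the lever points along -x when locked
- brake (a joint): rad: 0 = lever level, platter locked; 1.1 = end stop, fully up (the knob rises and swings back towards the platter), released. Stiff hinge: it stays where it is left; about 3 N at the knob moves it
- key_one_top (a point): white key of the speed control with a single raised rib along its length; cap 48 x 30 mm (x by y), this point is the centre of its top face (top of the raised black relief, which stands 3 mm over the cap), about 67 mm above the table when up, 58 mm when down; the control's housing top is at 46 mm; keys 46 mm apart in a row; x across the row, y along the row
- key_one (a joint): travel of the one-rib key, m: 0 = up, 0.009 = fully down. The keys are interlocked: exactly one stays down, and pressing another home pops it up. A press takes about 5 N at first, falling to nothing at half travel (4.5 mm), where it snaps through
- key_square_top (a point): white key of the speed control with a raised square (the stop key); cap 48 x 30 mm (x by y), this point is the centre of its top face (top of the raised black relief, which stands 3 mm over the cap), heights as key_one_top
- key_square (a joint): travel of the stop key, m: 0 = fully down (as at the start), -0.009 = up
- key_two_top (a point): white key of the speed control with two raised ribs; cap 48 x 30 mm (x by y), this point is the centre of its top face (top of the raised black relief, which stands 3 mm over the cap), heights as key_one_top
- key_two (a joint): travel of the two-rib key (values as key_one); up at the start and to be left so
- control: fixed grey speed control box, 94 mm (x) by 160 mm (y) by 46 mm high, the three keys in a row along y on its top, in any order; origin under its centre
- mug: large white mug, 80 mm across, 95 mm high, a bystander; origin under its centre
- bowl: white bowl 100 mm across, 45 mm high, a bystander; origin under its centre
- bottle: clear bottle 60 mm across, 190 mm high, a bystander; origin under its centre
- pen_pot: white pot with pens, 72 mm across, 140 mm high with the pens, a bystander; origin under its centre
- candle_jar: low white lidded jar 64 mm across, 40 mm high, a bystander; origin under its centre
There are look-alikes about, which are no part of the job. There is more than one size of the part that bears saucer_in; the job needs the middle-sized.

How it is judged:
On the way, in this order (a step that is already met when the one before it is completed fails the run):
1. the cup stands upright in the middle of the saucer (within 15 mm), let go (horizontal distance between cup_center and saucer_in below 0.015 m and z of cup_center in the frame of saucer_in between 0.0235 and 0.0315 m and angle between cup_center's own z axis and vertical below 0.12 rad and linear speed of cup below 0.03 m/s and contact force between cup and the fingers below 0.05 N), for 0.2 s.
2. then the brake lever is up (joint over 0.85 rad) (value of joint brake above 0.85 rad), for 0.2 s.
3. then the one-rib key is down (over 7.5 mm) and the other two are up (within 1.5 mm) (value of joint key_one above 0.0075 m and value of joint key_square below -0.0075 m and value of joint key_two below 0.0015 m), for 0.2 s.
At the end, for the whole second after the job is handed in: Cup upright (0.12 rad), released and at rest on the saucer floor within 15 mm of its centre; saucer centre within 40 mm of the turntable axis; brake lever over 0.85 rad; one-rib key down over 7.5 mm, the other two keys up (within 1.5 mm) (all of step 1 and all of step 3 and value of joint brake above 0.85 rad and horizontal distance between saucer_in and turntable below 0.04 m); the robot touches nothing.
It fails at once if the cup is dropped or knocked flying (faster than 0.45 m/s while not held) (contact force between cup and the fingers below 0.01 N and linear speed of cup above 0.45 m/s).
It fails at once if the saucer is shoved (moved over 20 mm) (distance of saucer_in from where it was at the start of the episode above 0.02 m).
It fails at once if the two-rib key is pressed (over 5 mm) (value of joint key_two above 0.005 m).
It fails at once if a bystander is shifted over 25 mm or tipped over 0.3 rad (distance of any of mug, bowl, bottle, pen_pot, candle_jar from where it was at the start of the episode above 0.025 m or angle between any of mug, bowl, bottle, pen_pot, candle_jar's own z axis and vertical above 0.3 rad).
It also fails if it takes over 58 s, if anything falls off the work surface, if the arm or the gripper's body presses on something with over 40 N, if the wrist force passes 120 N, or if a joint passes its speed limit or range.

## Robot

A 7-joint arm with a two-finger parallel gripper is mounted at the origin on the work surface. World frame = base frame: x ahead of the robot, y to its left, z up, the work surface at z = 0. Lengths are in m, angles in rad, forces in N, time in s.
With the tool pointing down it reaches from about 0.35 to 0.9 m from the base axis. Payload 8.1 kg.
Tool frame: the origin (TCP) lies at the very end of the fingers, on their centre line; the grasp point (between the pads) lies 19 mm behind it; z points along the fingers, y is the line along which they close (so a half turn about z gives the same grasp; the last joint's range is limited). The gripper opens to 92 mm and grips with 3 to 60 N. Pads are 19 mm wide; open, the fingers measure 130 mm over their backs; the gripper's body (75 mm by 190 mm) begins 47 mm behind the grasp point.
Start: joints at [-1.314, 0.434, 0.025, 1.573, -0.012, 1.134, -0.075], TCP at [0.22, 0.585, 0.227] pointing down, gripper open.
Joint ranges: [-2.62, 2.62], [-0.44, 2.09], [-1.27, 1.32], [0.08, 2.57], [-1.32, 4.46], [0.12, 2], [-2.74, 2.74]. Speed limits (rad/s): [2.22, 2.22, 3.01, 3.01, 3.14, 3.14, 3.14].

## Interface

Orientations are given as a rotation vector (axis times angle).
In Python, from cell import readout, cams, job gives the robot as it stands.
- The arm moves only by the tool drive_tool, never from a script. Its argument "commands" is a list of rows, each a list of 3 entries, a list of its own where there are three numbers: the turn, a rotation vector about the tool's x, y, z in rad, then the shift along the tool's x, y, z in cm, then the gripper's target within -1 to 1 (fully open at 1, half-way at 0, shut at -1). A call has 1 to 20 rows; each row is the pose to reach, as a shift and turn from the pose commanded when the call began, along the tool's axes at that moment; what a row does not reach only later rows make up. A row lasts 1/12 s, in which the tool goes at most 41.7 mm and 7.16 degrees, less where a joint would pass 70% of its speed; a pose out of reach is approached as far as the arm can. A call with a gripper value outside its range is refused whole. The fingers move at their own pace and stop on an object; "newtons" is the grip in N (left out, the last holds). Time passes only in rows, so rows that repeat a pose let the fingers close. It gives the time, the measured TCP pose, the force, the opening and the grip force at its end, in the units of the state.
- readout.observe(): the state, without advancing time (a new reading comes with each control period).
- cams.get_image(name): name is "side" or "top"; returns the picture (384x512x3 uint8, blue, green, red); there is no depth.
- cams.camera_info(name): a dict with "camera_matrix" (3x3 intrinsics, pixels), "R" (3x3) and "t" (3): a world point X has camera coordinates R X + t. Camera axes: x right, y down, z forward; pixel columns grow to the right and rows downward; lengths in m; the calibration is good to about 2 mm. A picture is of the moment at which its call begins. camera_info takes no time and is no camera call.
- job.sign_off(): hands the job in; it is judged then, once.
The state is a dict: "clock": time; "joints": joint angles; "dq": joint speeds; "joint_efforts": joint torques, N m; "position": TCP position; "ee_rot": TCP orientation; "force": force on the tool from outside, world axes, zero at the start; "ft_torque": the same for the moment, N m; "width": opening from 0.0 (shut) to 1.0 (fully open); "gripper_force": force on a finger pad.
Only numpy, scipy, OpenCV 4.12 (cv2) and the standard library are available. Lean on these libraries where they do the work, as an engineer would, in place of code of your own. Each camera call takes 0.05 s, during which the arm holds its last target. There are 200 camera calls.

## Working session

There is one attempt and no reset: what is moved stays moved. The work goes in short steps, Python scripts to look and compute and a tool call to move; the robot and the scene stay as the last step left them, time stands still between calls to the robot, and variables do not carry over. Pictures are saved under pics/ and viewed, at most 11 in all, crops included, and the job is handed in when it is done.

Besides the shell and the picture viewer there is one more tool, called after ">>>" as name([rows], argument=value, ...), one row to a line, values as JSON. drive_tool: Moves the arm, as the interface text tells. Its arguments: {"type":"object","properties":{"commands":{"type":"array"},"newtons":{"type":"number"}},"required":["commands"]}

```bash
mkdir -p pics
cat > h.py <<'E'
import numpy as np, cv2
from scipy.spatial.transform import Rotation as Ro
from cell import readout, cams, job
def ray(n,u,v):
    c=cams.camera_info(n);K=np.array(c["camera_matrix"]);R=np.array(c["R"]);t=np.array(c["t"])
    return -R.T@t, R.T@np.linalg.inv(K)@np.array([u,v,1.])
def onz(n,u,v,z):
    o,d=ray(n,u,v); return o+d*(z-o[2])/d[2]
def proj(n,X):
    c=cams.camera_info(n);p=np.array(c["camera_matrix"])@(np.array(c["R"])@np.array(X)+np.array(c["t"]));return p[:2]/p[2]
E
python3 - <<'E'
from h import *
for n in("top","side"):
    im=cams.get_image(n); cv2.imwrite(f"pics/{n}0.png",im); cv2.imwrite(f"pics/{n}0b.png",cv2.resize(im,(800,600),interpolation=cv2.INTER_CUBIC)); print(n,ray(n,256,192))
s=readout.observe();print(s)
E
```

```text
top (array([ 0.34166482, -0.11680125,  1.03714098]), array([ 0.18706915, -0.01390904, -0.98227389]))
side (array([ 0.16703274, -1.07210023,  0.82962738]), array([ 0.26834982,  0.74476184, -0.61100583]))
{'clock': 0.1, 'joints': array([-1.313575  ,  0.43514028,  0.0249955 ,  1.57402741, -0.01158299,
        1.13400181, -0.07509296]), 'dq': array([ 8.36484349e-04, -1.59025556e-04, -1.69567264e-03, -1.65270038e-03,
        2.25782415e-04, -1.13241299e-04,  3.71774783e-05]), 'joint_efforts': array([ 4.02811304e-03, -6.69125748e+01,  9.88438390e-01, -3.15144897e+01,
       -6.05388824e-02,  3.74601013e-02,  2.95298651e-05]), 'position': array([0.21996909, 0.58450847, 0.22602357]), 'ee_rot': array([-5.62259623e-01, -3.09076321e+00,  2.24381558e-03]), 'force': array([-0.52631634,  0.17805449, -0.03913258]), 'ft_torque': array([-0.0035713 , -0.00995098,  0.0235976 ]), 'gripper_force': 0.0, 'width': 0.998913257622434}
```

View pics/top0b.png

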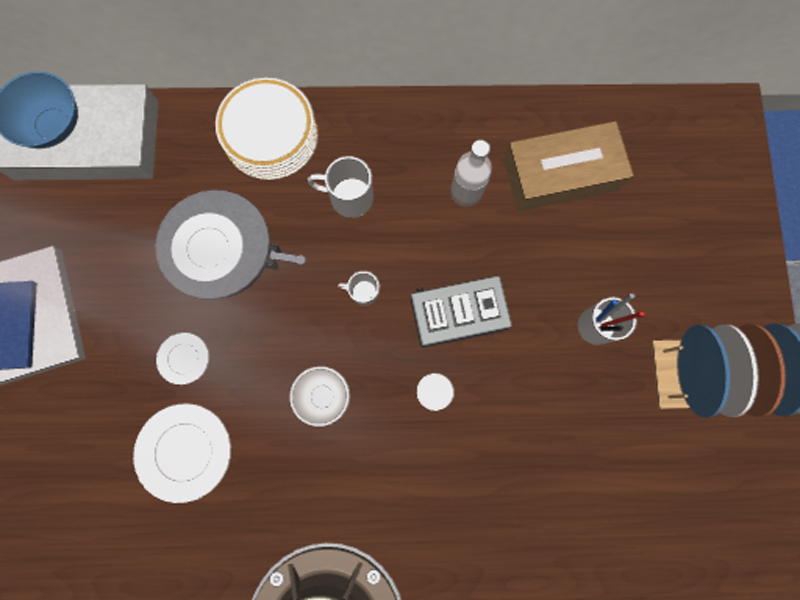

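View pics/side0b.png

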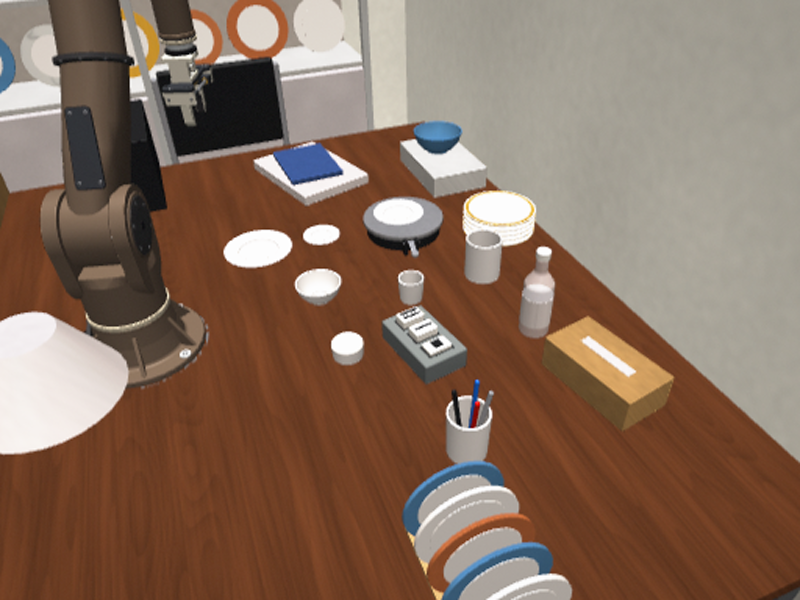

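The top view (800x600 scale) shows the turntable at (212,244) with the saucer on it at (207,247). The brake knob is at (301,260) and the cup at (363,288), its handle pointing left. The control keys are at (436,314), (461,309) and (487,303). I'll zoom in to identify the keys and measure.

Run:
```python
from h import *
im=cv2.imread("pics/top0.png")
cv2.imwrite("pics/keys.png",cv2.resize(im[160:230,60:335],(800,204),interpolation=cv2.INTER_CUBIC))
s=cv2.imread("pics/side0.png"); 
cv2.imwrite("pics/sidez.png",cv2.resize(s[120:250,180:340],(738,600),interpolation=cv2.INTER_CUBIC))
g=cv2.cvtColor(im,cv2.COLOR_BGR2HSV)
m=((g[...,1]<40)&(g[...,2]>190)).astype(np.uint8)
n,l,st,c=cv2.connectedComponentsWithStats(m)
for i in range(1,n):
    if st[i,4]>30: print(i,st[i],c[i].round(1))
```

```text
1 [138  50  64  65 482] [175.7  93.3]
2 [   0   55   93   52 2904] [58.2 84.4]
3 [ 142   54   54   49 2093] [168.6  77.8]
4 [302  90  11  10  86] [307.1  94.4]
5 [346  95  39  14 247] [365.3 101.2]
6 [199 100  38  28 326] [220.3 118. ]
7 [293 101  20  15 176] [302.1 109.3]
9 [ 110  136   45   44 1546] [132.  157.7]
10 [   0  158   50   86 1931] [ 27.2 197.9]
13 [224 180  18  14 165] [232.7 186.3]
15 [305 185  14  19 130] [311.6 194.3]
17 [289 188  14  19 170] [295.6 196.7]
18 [272 191  14  19 136] [278.5 200.5]
19 [380 190  27  28 107] [388.7 205.8]
22 [471 210  14  53 111] [480.4 237.2]
23 [100 213  33  33 836] [116.3 229.1]
25 [186 235  37  38 136] [204.6 253.7]
26 [191 239  29  29 672] [205.2 252.9]
27 [267 239  23  24 423] [277.9 250.3]
28 [  85  259   62   63 3018] [115.9 289.7]
34 [235 365   8   9  49] [238.5 368.9]
35 [173 366   8   9  46] [176.6 370.1]
```

View pics/keys.png

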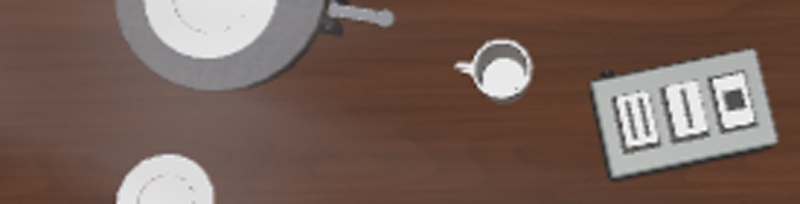

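View pics/sidez.png

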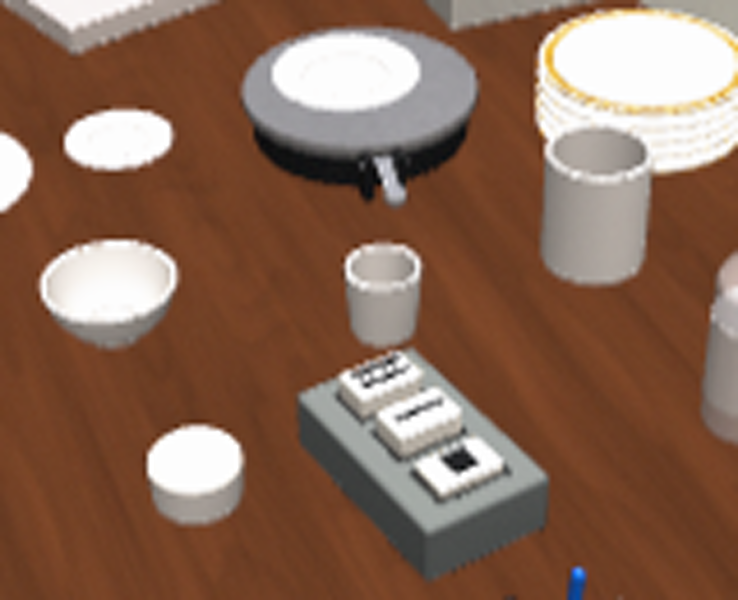

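The zoomed views show two ribs on the left key, one rib on the middle key at about (295.6,196.7), and the square on the right key, which is down. The cup rim is centred near (232.6,184) in the top view and (262.9,178.5) in the side view.

Run:
```python
from h import *
T=lambda x,y:(60+x/800*275,160+y/204*70)
S=lambda x,y:(180+x*160/738,120+y*130/600)
np.set_printoptions(precision=4,suppress=True)
p=lambda l,*a:print(l,onz(*a))
p("rimT","top",*T(502,69),.055);p("rimS","side",*S(382.5,270),.055)
p("rimL","top",*T(470.5,69),.055);p("rimR","top",*T(533,69),.055)
p("handle tip","top",*T(457,66),.035)
im=cv2.imread("pics/top0.png");g=cv2.cvtColor(im,cv2.COLOR_BGR2HSV)
m=((g[...,1]<40)&(g[...,2]>190)).astype(np.uint8)
def fit(m,z,n="top"):
    c=max(cv2.findContours(m,0,1)[0],key=cv2.contourArea)
    w=np.array([onz(n,*q[0],z)[:2] for q in c]); (x,y),r=cv2.minEnclosingCircle(w.astype(np.float32)); e=cv2.fitEllipse(w.astype(np.float32)*1000); print(z,n,x,y,r,"ell",e)
a=m.copy();a[:,:105]=0;a[:,160:]=0;a[:130]=0;a[190:]=0;fit(a,.057)
gr=((g[...,1]<50)&(g[...,2]>90)).astype(np.uint8);gr[:,:95]=0;gr[:,172:]=0;gr[:118]=0;gr[195:]=0;fit(gr,.045)
s=cv2.imread("pics/side0.png");gs=cv2.cvtColor(s,cv2.COLOR_BGR2HSV)
ms=((gs[...,1]<40)&(gs[...,2]>190)).astype(np.uint8);a=np.zeros_like(ms);a[124:146,237:274]=ms[124:146,237:274];fit(a,.057,"side")
p("knobT","top",*T(386,17),.032);p("knobS","side",*S(395,192),.032)
p("hingeT","top",*T(333,10),.032)
for k,(u,v),z in(("two",(278.5,200.5),.064),("one",(295.6,196.7),.064),("sq",(311.6,194.3),.055)):p(k,"top",u,v,z)
p("oneS","side",*S(421,413),.065);p("twoS","side",*S(380,373),.065);p("sqS","side",*S(460,461),.056)
print(Ro.from_rotvec(readout.observe()["ee_rot"]).as_matrix())
```

```text
rimT [ 0.5525 -0.0679  0.055 ]
rimS [ 0.5545 -0.0684  0.055 ]
rimL [ 0.5529 -0.0387  0.055 ]
rimR [ 0.5521 -0.0966  0.055 ]
handle tip [ 0.5602 -0.0243  0.035 ]
0.057 top 0.628861129283905 0.20518958568572998 0.06170272082090378 ell ((628.709228515625, 205.09593200683594), (120.38062286376953, 120.4122085571289), 19.445585250854492)
0.045 top 0.6370225548744202 0.19948886334896088 0.1005084291100502 ell ((637.4213256835938, 200.13821411132812), (196.2529754638672, 198.09092712402344), 59.27149963378906)
0.057 side 0.6321716904640198 0.20986388623714447 0.06620185077190399 ell ((629.8465576171875, 210.24484252929688), (121.11116790771484, 126.65867614746094), 0.41938069462776184)
knobT [0.6097 0.044  0.032 ]
knobS [0.6136 0.0548 0.032 ]
hingeT [0.6173 0.0947 0.032 ]
two [ 0.5032 -0.1899  0.064 ]
one [ 0.5128 -0.2357  0.064 ]
sq [ 0.5203 -0.2801  0.055 ]
oneS [ 0.5145 -0.2365  0.065 ]
twoS [ 0.5052 -0.1885  0.065 ]
sqS [ 0.5233 -0.279   0.056 ]
[[-0.9359  0.3522 -0.0004]
 [ 0.3522  0.9359 -0.0014]
 [-0.0002 -0.0014 -1.    ]]
```

```bash
cat >> h.py <<'E'
def to(X,ydir):
    """turn (rad) and shift (cm) in tool axes to reach TCP X, pointing down, tool y along ydir (either sign)"""
    s=readout.observe();R=Ro.from_rotvec(s["ee_rot"]).as_matrix()
    y=np.array([*ydir,0.]);y/=np.linalg.norm(y)
    if y@R[:,1]<-.2: y=-y
    z=np.array([0,0,-1.]);Rt=np.c_[np.cross(y,z),y,z]
    print("turn",Ro.from_matrix(R.T@Rt).as_rotvec().round(3),"shift cm",(R.T@(np.array(X)-s["position"])*100).round(2),"t",s["clock"])
E
python3 - <<'E'
from h import *
np.set_printoptions(precision=4,suppress=True)
im=cv2.imread("pics/top0.png")
print("mug rim",onz("top",349*.64,175*.64,.095),"mug rim S",onz("side",484*.64,240*.64,.095),"base S",onz("side",482*.64,276*.64,0))
print("plates top",onz("top",266*.64,120*.64,.05))
# closest approach of knob rays
T=lambda x,y:(60+x/800*275,160+y/204*70)
S=lambda x,y:(180+x*160/738,120+y*130/600)
o1,d1=ray("top",*T(385,18));o2,d2=ray("side",*S(394,194))
t=np.linalg.lstsq(np.c_[d1,-d2],o2-o1,rcond=None)[0];print(o1+d1*t[0],o2+d2*t[1])
to((.5535,-.068,.13),(.987,-.16))
E
```

```text
mug rim [ 0.7413 -0.0459  0.095 ] mug rim S [ 0.7355 -0.0468  0.095 ] base S [ 0.7355 -0.0491  0.    ]
plates top [0.8695 0.1097 0.05  ]
[0.6072 0.0439 0.038 ] [0.6083 0.0437 0.0382]
turn [-0.001  0.001  1.372] shift cm [-54.19 -49.31   9.68] t 0.1
```

>>> drive_tool([
  [[0,0,0.12],[-3,-2.7,0.5],1],
  [[0,0,0.24],[-6,-5.4,1],1],
  [[0,0,0.34],[-9,-8.2,1.6],1],
  [[0,0,0.44],[-12,-10.9,2.1],1],
  [[0,0,0.54],[-15,-13.7,2.7],1],
  [[0,0,0.64],[-18,-16.4,3.2],1],
  [[0,0,0.74],[-21,-19.1,3.8],1],
  [[0,0,0.84],[-24,-21.9,4.3],1],
  [[0,0,0.94],[-27,-24.6,4.8],1],
  [[0,0,1.04],[-30,-27.3,5.3],1],
  [[0,0,1.14],[-33,-30.0,5.9],1],
  [[0,0,1.2],[-36,-32.8,6.4],1],
  [[0,0,1.26],[-39,-35.5,7],1],
  [[0,0,1.32],[-42,-38.2,7.5],1],
  [[0,0,1.372],[-45,-40.9,8],1],
  [[0,0,1.372],[-48,-43.7,8.6],1],
  [[0,0,1.372],[-51,-46.4,9.1],1],
  [[0,0,1.372],[-54.2,-49.3,9.7],1],
  [[0,0,1.372],[-54.2,-49.3,9.7],1],
  [[0,0,1.372],[-54.2,-49.3,9.7],1],
])

```text
clock: 1.77
position: [0.5538, -0.0708, 0.1291]
ee_rot: [2.398, 2.028, -0.003]
force: [0.2, 0.6, -0.4]
width: 1.0
gripper_force: 0.0
```

Run:
```python
from h import *
to((.5535,-.068,.015),(.987,-.16))
im=cams.get_image("side");X=proj("side",(.5535,-.068,.06));u,v=X.astype(int);print(X)
cv2.imwrite("pics/c1.png",cv2.resize(im[v-60:v+60,u-80:u+80],(800,600),interpolation=cv2.INTER_CUBIC))
```

```text
turn [-0.001  0.002 -0.006] shift cm [ 0.29 -0.07 11.41] t 1.7667
[262.59281435 177.27664334]
```

View pics/c1.png

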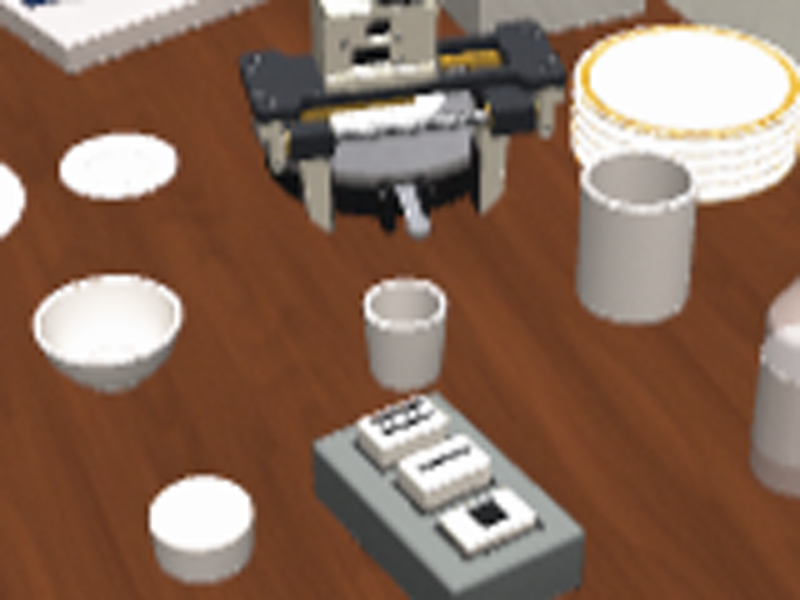

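The side view shows the open fingers centred on the cup at about (405,330) in the crop, with the mug clear. Next I descend and grip.

>>> drive_tool([
  [[0,0,0],[0.3,0,2],1],
  [[0,0,0],[0.3,0,4.5],1],
  [[0,0,0],[0.3,0,7],1],
  [[0,0,0],[0.3,0,9.5],1],
  [[0,0,0],[0.3,0,10.8],1],
  [[0,0,0],[0.3,0,11.4],1],
  [[0,0,0],[0.3,0,11.4],1],
  [[0,0,0],[0.3,0,11.4],0.6],
  [[0,0,0],[0.3,0,11.4],0.4],
  [[0,0,0],[0.3,0,11.4],0.2],
  [[0,0,0],[0.3,0,11.4],0.1],
  [[0,0,0],[0.3,0,11.4],0],
  [[0,0,0],[0.3,0,11.4],-0.2],
  [[0,0,0],[0.3,0,11.4],-0.4],
  [[0,0,0],[0.3,0,11.4],-0.4],
  [[0,0,0],[0.3,0,11.4],-0.4],
  [[0,0,0],[0.3,0,11.4],-0.4],
], newtons=20)

```text
clock: 3.23
position: [0.5547, -0.0644, 0.016]
ee_rot: [2.393, 2.035, 0.001]
force: [1.7, -0.3, 4.3]
width: 0.587
gripper_force: 20.0
```

>>> drive_tool([
  [[0,0,0],[0,0,-1],-0.4],
  [[0,0,0],[0,0,-3],-0.4],
  [[0,0,0],[0,0,-5.5],-0.4],
  [[0,0,0],[0,0,-8],-0.4],
  [[0,0,0],[0,0,-10],-0.4],
  [[0,0,0],[0,0,-11],-0.4],
  [[0,0,0],[0,0,-11],-0.4],
  [[0,0,0],[0,0,-11],-0.4],
])

```text
clock: 3.9
position: [0.554, -0.0641, 0.1255]
ee_rot: [-2.393, -2.036, -0.0]
force: [-0.0, 0.3, -1.7]
width: 0.586
gripper_force: 20.0
```

Run:
```python
from h import *
s=readout.observe();print(s["position"],s["width"],s["gripper_force"])
im=cams.get_image("side");X=proj("side",s["position"]);u,v=X.astype(int);print(X)
cv2.imwrite("pics/c2.png",cv2.resize(im[v-60:v+60,u-80:u+80],(800,600),interpolation=cv2.INTER_CUBIC))
to((.629,.207,.126),(.95,.31))
```

```text
[ 0.55396881 -0.06410411  0.12554569] 0.5859636303846718 19.996491172764763
[262.00709833 159.98424473]
turn [-0.001 -0.    -0.476] shift cm [27.96  3.12 -0.12] t 3.95
```

View pics/c2.png

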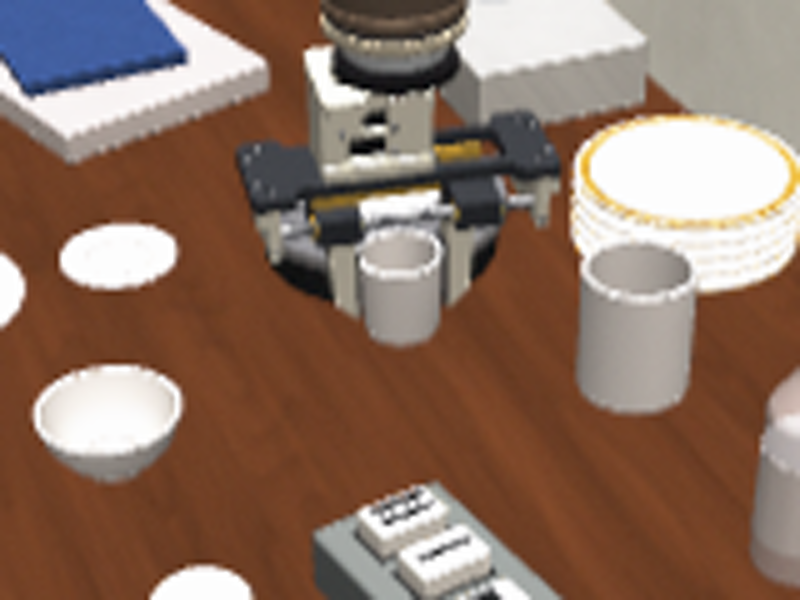

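The cup is held upright and clear of the table. I carry it over the saucer.

>>> drive_tool([
  [[0,0,-0.02],[1,0.1,0],-0.4],
  [[0,0,-0.06],[3,0.3,-0.1],-0.4],
  [[0,0,-0.1],[5.2,0.6,-0.1],-0.4],
  [[0,0,-0.16],[7.8,0.8,-0.1],-0.4],
  [[0,0,-0.21],[10.4,1.1,-0.1],-0.4],
  [[0,0,-0.26],[13,1.4,-0.1],-0.4],
  [[0,0,-0.31],[15.6,1.7,-0.1],-0.4],
  [[0,0,-0.36],[18.2,2,-0.1],-0.4],
  [[0,0,-0.4],[20.8,2.3,-0.1],-0.4],
  [[0,0,-0.43],[23.2,2.6,-0.1],-0.4],
  [[0,0,-0.45],[25.4,2.8,-0.1],-0.4],
  [[0,0,-0.47],[27,3,-0.1],-0.4],
  [[0,0,-0.476],[27.9,3.1,-0.1],-0.4],
  [[0,0,-0.476],[28.2,3.1,-0.1],-0.4],
  [[0,0,-0.476],[28.2,3.1,-0.1],-0.4],
  [[0,0,-0.476],[28.2,3.1,-0.1],-0.4],
])

```text
clock: 5.28
position: [0.6299, 0.2076, 0.1266]
ee_rot: [1.847, 2.541, -0.002]
force: [0.4, -0.9, -1.2]
width: 0.588
gripper_force: 20.0
```

Run:
```python
from h import *
s=readout.observe();P=s["position"];print(P,s["width"],s["gripper_force"])
print("old cup off", onz("side",182+401/5,99+258/5,.1645)-np.array([.554,-.0641,.1645]))
im=cams.get_image("side");cv2.imwrite("pics/s3.png",im);u,v=proj("side",P).astype(int);print(u,v)
cv2.imwrite("pics/c3.png",cv2.resize(im[v-60:v+60,u-80:u+80],(800,600),interpolation=cv2.INTER_CUBIC))
to((.629,.209,.068),(.95,.31))
```

```text
[0.6299083  0.20763097 0.12655532] 0.587773797649394 19.99632190227146
old cup off [-1.13747943e-03 -5.98062487e-03 -2.77555756e-17]
254 119
turn [-0.001  0.001 -0.003] shift cm [ 0.21 -0.04  5.87] t 5.3333
```

View pics/c3.png

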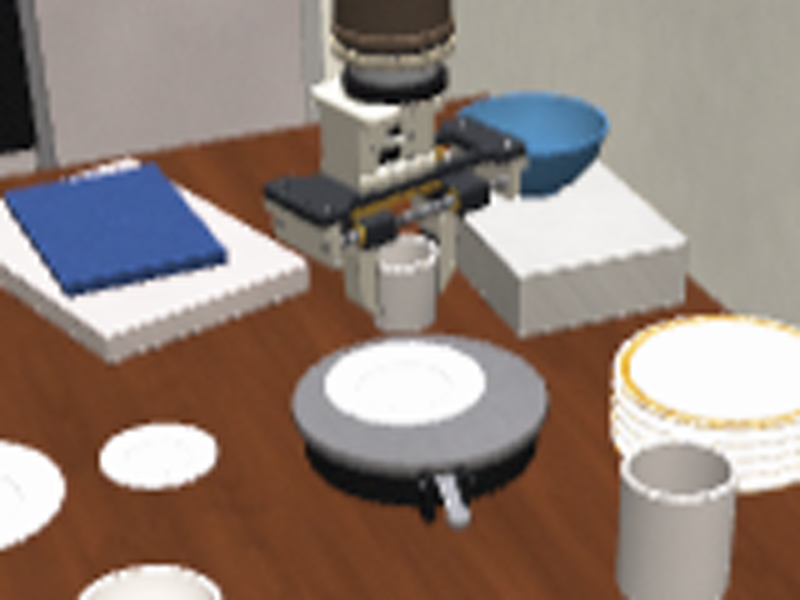

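The cup hangs upright over the saucer at about (405,382) in the crop. I lower it slowly.

>>> drive_tool([
  [[0,0,0],[0.1,0,1],-0.4],
  [[0,0,0],[0.2,0,2.5],-0.4],
  [[0,0,0],[0.3,0,4],-0.4],
  [[0,0,0],[0.3,0,5],-0.4],
  [[0,0,0],[0.3,0,5.5],-0.4],
  [[0,0,0],[0.3,0,5.7],-0.4],
  [[0,0,0],[0.3,0,5.8],-0.4],
  [[0,0,0],[0.3,0,5.9],-0.4],
  [[0,0,0],[0.3,0,5.95],-0.4],
  [[0,0,0],[0.3,0,5.95],-0.4],
  [[0,0,0],[0.3,0,5.95],-0.4],
])

```text
clock: 6.25
position: [0.6294, 0.212, 0.0677]
ee_rot: [1.845, 2.542, 0.001]
force: [-0.8, 0.2, -0.5]
width: 0.586
gripper_force: 20.0
```

>>> drive_tool([
  [[0,0,0],[0,0,0.05],-0.4],
  [[0,0,0],[0,0,0.1],-0.4],
  [[0,0,0],[0,0,0.15],-0.4],
  [[0,0,0],[0,0,0.2],-0.4],
  [[0,0,0],[0,0,0.2],-0.4],
  [[0,0,0],[0,0,0.2],-0.4],
])

```text
clock: 6.75
position: [0.6294, 0.212, 0.066]
ee_rot: [1.846, 2.542, 0.001]
force: [-1.2, -1.3, 6.6]
width: 0.585
gripper_force: 20.0
```

>>> drive_tool([
  [[0,0,0],[0,0,0],0.2],
  [[0,0,0],[0,0,0],0.25],
  [[0,0,0],[0,0,0],0.3],
  [[0,0,0],[0,0,0],0.4],
  [[0,0,0],[0,0,0],0.5],
  [[0,0,0],[0,0,0],0.5],
  [[0,0,0],[0,0,0],0.5],
  [[0,0,0],[0,0,-0.5],0.5],
  [[0,0,0],[0,0,-2],0.5],
  [[0,0,0],[0,0,-4],0.5],
  [[0,0,0],[0,0,-7],0.5],
  [[0,0,0],[0,0,-9],0.5],
  [[0,0,0],[0,0,-10],0.5],
  [[0,0,0],[0,0,-10],0.5],
])

```text
clock: 7.92
position: [0.6306, 0.2123, 0.168]
ee_rot: [1.844, 2.54, 0.006]
force: [0.0, 0.4, 0.2]
width: 0.746
gripper_force: 0.0
```

Run:
```python
from h import *
np.set_printoptions(precision=4,suppress=True)
im=cams.get_image("side");u,v=proj("side",(.629,.16,.06)).astype(int);print(u,v)
cv2.imwrite("pics/c4.png",cv2.resize(im[v-45:v+45,u-60:u+60],(800,600),interpolation=cv2.INTER_CUBIC))
print("expect rim center", (proj("side",(.629,.206,.105))-[u-60,v-45])*800/120)
print("lever:",[((proj("side",q)-[u-60,v-45])*800/120).round() for q in ((.609,.046,.032),(.6175,.097,.032))])
to((.609,.046,.10),(.985,-.17))
```

```text
258 140
expect rim center [375.678  195.9913]
lever: [array([449., 454.]), array([429., 404.])]
turn [ 0.002 -0.001  0.486] shift cm [-15.15  -7.11   6.58] t 7.9667
```

View pics/c4.png

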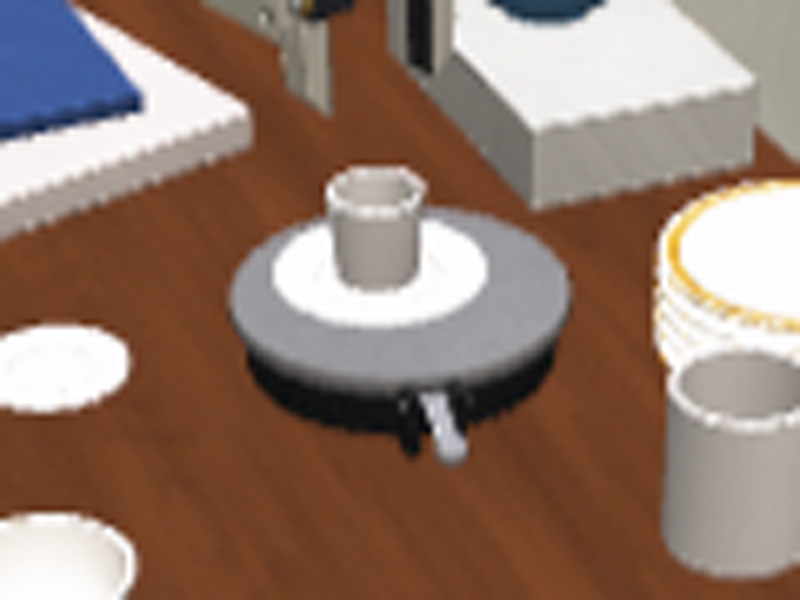

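The cup stands upright on the saucer, with its rim at (376,192) against an expected (376,196). The knob is at about (454,452) in the crop. I move to the knob.

>>> drive_tool([
  [[0,0,0.06],[-1.5,-0.7,0],0.3],
  [[0,0,0.14],[-4,-1.9,0],0.2],
  [[0,0,0.24],[-7,-3.3,0],0],
  [[0,0,0.34],[-10,-4.7,0],-0.1],
  [[0,0,0.42],[-12.5,-5.9,1],-0.1],
  [[0,0,0.486],[-14.5,-6.8,3.5],-0.1],
  [[0,0,0.486],[-15.1,-7.0,6],-0.1],
  [[0,0,0.486],[-15.1,-7.0,6.6],-0.1],
  [[0,0,0.486],[-15.1,-7.0,6.6],-0.1],
  [[0,0,0.486],[-15.1,-7.0,6.6],-0.1],
])

```text
clock: 8.8
position: [0.6091, 0.0479, 0.0987]
ee_rot: [-2.401, -2.025, 0.002]
force: [0.5, 0.3, 0.5]
width: 0.448
gripper_force: 0.0
```

Run:
```python
from h import *
to((.610,.046,.014),(.985,-.17))
```

```text
turn [-0.002 -0.     0.002] shift cm [-0.17  0.14  8.47] t 8.8
```

>>> drive_tool([
  [[0,0,0],[-0.1,0.1,2],-0.1],
  [[0,0,0],[-0.1,0.1,4.5],-0.1],
  [[0,0,0],[-0.1,0.1,6.5],-0.1],
  [[0,0,0],[-0.1,0.1,8],-0.1],
  [[0,0,0],[-0.1,0.1,8.4],-0.1],
  [[0,0,0],[-0.1,0.1,8.4],-0.1],
  [[0,0,0],[-0.1,0.1,8.4],-0.3],
  [[0,0,0],[-0.1,0.1,8.4],-0.5],
  [[0,0,0],[-0.1,0.1,8.4],-0.7],
  [[0,0,0],[-0.1,0.1,8.4],-1],
  [[0,0,0],[-0.1,0.1,8.4],-1],
  [[0,0,0],[-0.1,0.1,8.4],-1],
  [[0,0,0],[-0.1,0.1,8.4],-1],
], newtons=12)

```text
clock: 9.88
position: [0.6102, 0.0457, 0.0155]
ee_rot: [-2.403, -2.023, -0.001]
force: [-1.7, 1.5, 2.4]
width: 0.182
gripper_force: 12.0
```

>>> drive_tool([
  [[0,0,0],[0,0,0],-1],
  [[0,0,0],[0.03,0,-0.52],-1],
  [[0,0,0],[0.1,0,-1.03],-1],
  [[0,0,0],[0.23,0,-1.54],-1],
  [[0,0,0],[0.41,0,-2.02],-1],
  [[0,0,0],[0.64,0,-2.5],-1],
  [[0,0,0],[0.91,0,-2.94],-1],
  [[0,0,0],[1.22,0,-3.35],-1],
  [[0,0,0],[1.58,0,-3.73],-1],
  [[0,0,0],[1.97,0,-4.07],-1],
  [[0,0,0],[2.39,0,-4.38],-1],
  [[0,0,0],[2.7,0,-4.58],-1],
  [[0,0,0],[2.8,0,-4.62],-1],
  [[0,0,0],[2.8,0,-4.62],-1],
], newtons=20)

```text
clock: 11.05
position: [0.6153, 0.0729, 0.0622]
ee_rot: [2.403, 2.023, 0.001]
force: [-2.2, -4.3, 5.6]
width: 0.179
gripper_force: 20.0
```

Run:
```python
from h import *
s=readout.observe();print(s["position"],s["width"],s["force"])
im=cams.get_image("side");u,v=proj("side",(.629,.16,.06)).astype(int)
cv2.imwrite("pics/c5.png",cv2.resize(im[v-45:v+45,u-60:u+60],(800,600),interpolation=cv2.INTER_CUBIC))
```

```text
[0.6153322  0.07290136 0.06220271] 0.17926694292141634 [-2.17739223 -4.28671094  5.57354516]
```

View pics/c5.png

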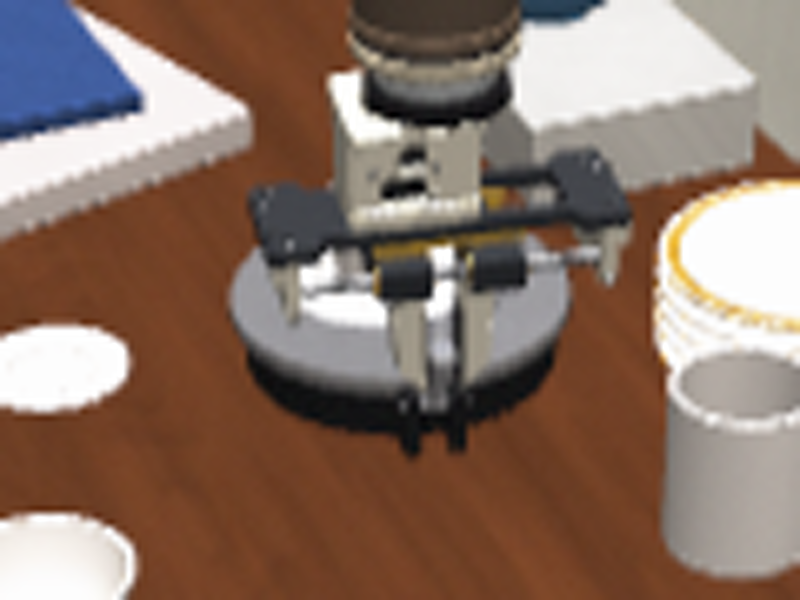

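The lever stands up between the fingers at about (437,360). I release it, rise and go on to the control.

>>> drive_tool([
  [[0,0,0],[0,0,0],-0.6],
  [[0,0,0],[0,0,0],-0.4],
  [[0,0,0],[0,0,0],-0.2],
  [[0,0,0],[0,0,0],-0.1],
  [[0,0,0],[0,0,0],-0.1],
  [[0,0,0],[0,0,-2],-0.1],
  [[0,0,0],[0,0,-5],-0.1],
  [[0,0,0],[0,0,-8],-0.1],
  [[0,0,0],[0,0,-11],-0.1],
  [[0,0,0],[0,0,-12],-0.1],
  [[0,0,0],[0,0,-12],-0.1],
])

```text
clock: 12.02
position: [0.6168, 0.0733, 0.1845]
ee_rot: [2.401, 2.022, 0.008]
force: [0.7, 0.2, -0.8]
width: 0.449
gripper_force: 0.0
```

Run:
```python
from h import *
to((.5137,-.236,.12),(.983,.185))
im=cams.get_image("side");u,v=proj("side",(.59,.05,.06)).astype(int)
cv2.imwrite("pics/c6.png",cv2.resize(im[v-60:v+60,u-80:u+80],(800,600),interpolation=cv2.INTER_CUBIC))
for q in ((.6175,.097,.032),(.613,.0735,.078)):print((proj("side",q)-[u-80,v-60])*5)
```

```text
turn [ 0.005 -0.001 -0.357] shift cm [-32.25  -4.93   6.35] t 12.0167
[416.79144633 292.86521446]
[422.12884409 256.08985846]
```

View pics/c6.png

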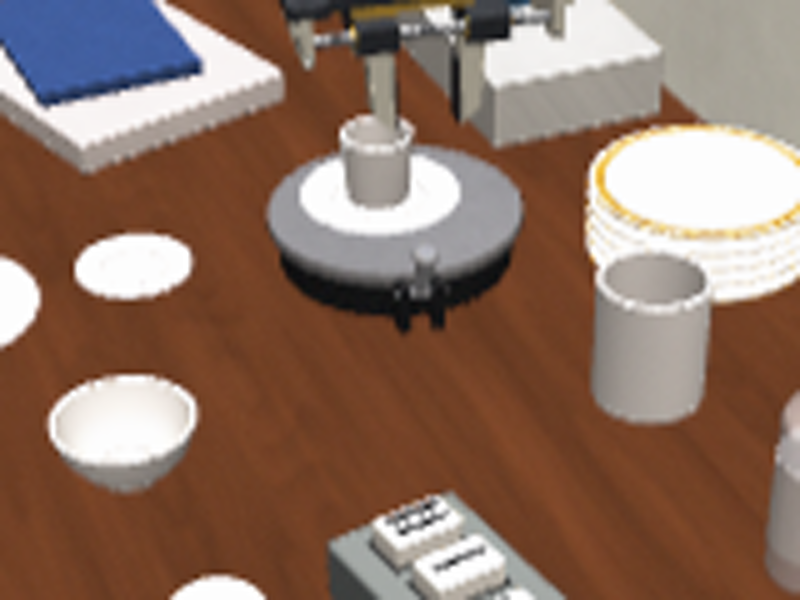

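The knob now shows at (426,256), matching the fully-up prediction of (422,256), and the cup is still fine. Next is the key.

>>> drive_tool([
  [[0,0,-0.04],[-2,-0.3,0],-0.4],
  [[0,0,-0.1],[-5,-0.7,0],-0.8],
  [[0,0,-0.16],[-8.5,-1.3,0],-1],
  [[0,0,-0.22],[-12,-1.8,0.5],-1],
  [[0,0,-0.28],[-15.5,-2.4,1],-1],
  [[0,0,-0.32],[-19,-2.9,2],-1],
  [[0,0,-0.357],[-22.5,-3.4,3],-1],
  [[0,0,-0.357],[-26,-4,4.5],-1],
  [[0,0,-0.357],[-29,-4.4,5.5],-1],
  [[0,0,-0.357],[-31.3,-4.8,6.2],-1],
  [[0,0,-0.357],[-32.2,-4.9,6.3],-1],
  [[0,0,-0.357],[-32.2,-4.9,6.3],-1],
  [[0,0,-0.357],[-32.2,-4.9,6.3],-1],
])

```text
clock: 13.15
position: [0.5117, -0.2349, 0.1176]
ee_rot: [-2.005, -2.417, -0.0]
force: [0.2, 0.4, 0.5]
width: 0.003
gripper_force: 0.0
```

Run:
```python
from h import *
to((.5137,-.236,.058),(.983,.185))
```

```text
turn [-0.001 -0.001 -0.   ] shift cm [-0.15  0.18  5.96] t 13.15
```

>>> drive_tool([
  [[0,0,0],[-0.1,0.2,1.5],-1],
  [[0,0,0],[-0.1,0.2,3],-1],
  [[0,0,0],[-0.1,0.2,4.2],-1],
  [[0,0,0],[-0.1,0.2,4.7],-1],
  [[0,0,0],[-0.1,0.2,5],-1],
  [[0,0,0],[-0.1,0.2,5.2],-1],
  [[0,0,0],[-0.1,0.2,5.4],-1],
  [[0,0,0],[-0.1,0.2,5.6],-1],
  [[0,0,0],[-0.1,0.2,5.8],-1],
  [[0,0,0],[-0.1,0.2,6.0],-1],
  [[0,0,0],[-0.1,0.2,6.1],-1],
  [[0,0,0],[-0.1,0.2,6.1],-1],
  [[0,0,0],[-0.1,0.2,6.1],-1],
])

```text
clock: 14.23
position: [0.5144, -0.2369, 0.0581]
ee_rot: [2.005, 2.417, 0.001]
force: [-1.6, 1.8, 6.5]
width: 0.002
gripper_force: 3.4
```

>>> drive_tool([
  [[0,0,0],[0,0,0.1],-1],
  [[0,0,0],[0,0,0.15],-1],
  [[0,0,0],[0,0,0.15],-1],
  [[0,0,0],[0,0,0.15],-1],
  [[0,0,0],[0,0,-0.5],-1],
  [[0,0,0],[0,0,-2],-1],
  [[0,0,0],[0,0,-5],-1],
  [[0,0,0],[0,0,-8],-1],
  [[0,0,0],[0,0,-11.5],-1],
  [[0,0,0],[0,0,-15],-1],
  [[0,0,0],[0,0,-18],-1],
  [[0,0,0],[0,0,-20],-1],
  [[0,0,0],[0,0,-20],-1],
  [[0,0,0],[0,0,-20],-1],
])

```text
clock: 15.4
position: [0.5145, -0.237, 0.2586]
ee_rot: [2.004, 2.416, 0.002]
force: [-0.2, 0.4, -0.6]
width: 0.005
gripper_force: 0.0
```

Run:
```python
from h import *
s=readout.observe();print(s["position"],s["force"])
im=cams.get_image("side");u,v=proj("side",(.56,-.02,.06)).astype(int)
cv2.imwrite("pics/c7.png",cv2.resize(im[v-66:v+66,u-88:u+88],(800,600),interpolation=cv2.INTER_CUBIC))
```

```text
[ 0.51453791 -0.23696512  0.2585974 ] [-0.20182367  0.38634946 -0.59684131]
```

View pics/c7.png

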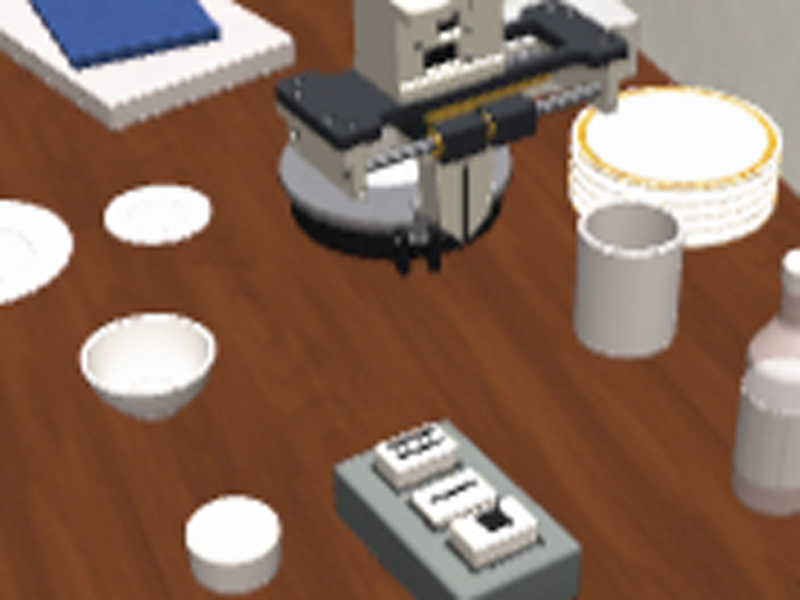

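The one-rib key at (455,495) is down, the square key at (495,530) is up, and the two-rib key at (417,450) is up. The arm is clear of everything, so I hand in.

```bash
python3 -c "
from cell import job
print(job.sign_off())"
```

```text
the job is handed in; nothing more can be done
None
```

The job is handed in at about 15 s on the clock: the cup is upright on the saucer, the brake lever is up, the one-rib key is down with the stop key popped up, and the arm is clear; sign-off returned no verdict, so this rests on my last camera checks.

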